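Fit the wing knob to the pinned spindle

TASK

Fit the larger of the two black wing knobs to the upright spindle of the clamp stand. Lower it over the spindle with its wing roughly crosswise to the spindle's cross pin, so that it first rides up on the pin, then turn it on the spindle until its slot finds the pin and it drops fully home; let go and leave it there. Leave the smaller wing knob where it is.

Things in the scene. Friction and masses are not known exactly. Their poses are not given: they have to be found in the camera images.
- large_knob: Loose black wing knob, the larger, 78 mm high, 0.16 kg, upright. Origin: centre of underside, z up. Wing to grip: 64 mm along x, 14 thick (y), z 48 to 78. Hub 60 mm across, z 16 to 48, with a 24 mm bore open below, 40 deep from the underside. Below it two cheeks (34 long, 15 thick, z 0 to 16) leave a slot 22 mm wide along x, in line with the wing.
- spindle_stand: Fixed stand: aluminium plate 130 (x) x 90 (y) x 10 mm, a dark bar on its +y edge to z 22, a round black boss 60 mm across with a flat seat at z 24. Origin: table level on the spindle axis. Steel spindle, 14 mm thick to z 46, tapering to a 5 mm nose at z 58. Cross pin: see pin_top. Home, the large knob's origin is at z 24 here, wing above and parallel to the pin, either way round.
- pin_top (a point): Point on the spindle's axis at the height of the cross pin's top, 36 mm above the table; axes as the stand's. The steel pin is 9 mm thick, 70 mm long, along x through the spindle. Set crosswise, the large knob rides with its underside at this height; in line within about 8 degrees its slot lets it down 12 mm to the seat.
- small_knob: Loose black wing knob, the smaller, 52 mm high, 0.06 kg, hub 38 mm across, wing 42 mm long; plain underside, does not fit. Origin: centre of its underside. To be left alone.

How it is judged:
By the outcome, as a careful person would: the job done as asked, in the order asked, and still so for the second after the job is handed in, with the robot touching nothing.
It also fails if it takes over 45 s, if anything falls off the work surface, if the arm or the gripper's body presses on something with over 40 N, if the wrist force passes 120 N, or if a joint passes its speed limit or range.

ROBOT

A 6-joint arm with a two-finger parallel gripper is mounted at the origin on a cart in front of the work surface, level with it; the furniture and walls round the work are solid. World frame = base frame: x ahead of the robot, y to its left, z up, the work surface at z = 0. Lengths are in m, angles in rad, forces in N, time in s.
With the tool pointing down it reaches from about 0.35 to 0.975 m from the base axis. Payload 4.9 kg.
Tool frame: the origin (TCP) lies midway between the tips of the shut fingers; the grasp point (between the pads) lies 19 mm behind it; z points along the fingers, y is the line along which they close (so a half turn about z gives the same grasp; the last joint's range is limited). The gripper opens to 85 mm and grips with 20 to 120 N. Pads are 22 mm wide; open, the fingers measure 114 mm over their backs; the gripper's body (76 mm by 85 mm) begins 54 mm behind the grasp point. The pads swing forward as they close: fully open they stand 13 mm farther back than shut.
Start: joints at [1.024, 0.053, 1.613, -0, 1.476, -0.119], TCP at [0.259, 0.569, 0.231] pointing down, gripper open.
Joint ranges: [-3.01, 3.01], [-1.01, 2.22], [0.06, 2.58], [-1.02, 4.17], [0.09, 2.62], [-3.14, 3.14]. Speed limits (rad/s): [2.57, 2.57, 3.14, 3.14, 3.14, 3.14].

INTERFACE

Orientations are given as a unit quaternion [w, x, y, z].
In Python, from plant import manip, order, grab_frame, camera_params gives the robot as it stands (manip), with the cameras as plain functions and the job (order).
- The arm moves only by the tool shift_gripper, called after "Emit:" by a JSON object that holds its "name" and its "arguments", one argument or row to a line. Schema: {"type":"object","properties":{"segments":{"type":"object","properties":{"plan":{"type":"array","items":{"type":"array","items":{"type":"number"},"minItems":7,"maxItems":7},"minItems":1,"maxItems":5}},"additionalProperties":false,"required":["plan"]},"only":{"type":"string"},"quiet":{"type":"boolean"},"lines":{"type":"string"}},"required":["segments"],"additionalProperties":false}. segments is an object whose key "plan" holds a list of rows, 1 to 5 of them, each of 7 numbers: the opening from 0.0 (shut) to 1.0 (fully open), then dx, dy, dz in shares of the most that a row can go, 1 being 62.5 mm, then a rotation vector rx, ry, rz in fractions of the full range, 1 being 2 pi rad; each row shifts and turns the commanded pose from where the row before left it, along the tool's axes as they then stand; what a row does not reach is not made up. A row lasts 1/8 s, in which the tool goes at most 0.0625 m and 0.188 rad, less where a joint would pass 70% of its speed; a pose out of reach is approached as far as the arm can. The fingers move at their own pace and stop on an object; the grip force is fixed at half the most. Time passes only in rows, so rows that do not move let the fingers close. The tool returns the time, the measured TCP pose, the force, the opening and the grip force at its end. only (a regular expression) keeps the lines of the reply that match it, lines (a string "A,B") keeps lines A to B, and quiet returns only ok. Input that does not fit is refused with a message, and nothing moves.
- manip.state(): the state, without advancing time (a new reading comes with each control period).
- grab_frame(name): name is "scene" or "top" or "wrist"; returns the picture (420x560x3 uint8, red, green, blue); there is no depth.
- camera_params(name): a dict with "intrinsics" (3x3 intrinsics, pixels), "k1" (the pictures are not rectified: a ray, as slopes to the right and down, at radius r is drawn at 1 + k1 r^2 times it, then the intrinsics apply), "xyz" and "orientation" of the camera in the world. Camera axes: x right, y down, z forward; pixel columns grow to the right and rows downward; lengths in m; the calibration is good to about 2 mm. A picture is of the moment at which its call begins: read the wrist's pose just before it. camera_params takes no time and is no camera call; for the wrist camera it gives the pose at the moment of the call.
- order.job_done(): hands the job in; it is judged then, once.
The state is a dict: "time": time; "joint_pos": joint angles; "joint_vel": joint speeds; "joint_efforts": joint torques, N m; "tool_pos": TCP position; "tool_rot": TCP orientation; "contact_force": force on the tool from outside, world axes, zero at the start; "ft_torque": the same for the moment, N m; "gripper_width": opening from 0.0 (shut) to 1.0 (fully open); "grasp_force": force on a finger pad.
Only numpy, scipy, OpenCV 4.12 (cv2) and the standard library are available. Lean on these libraries where they do the work, as an engineer would, in place of code of your own. Each camera call takes 0.05 s, during which the arm holds its last target. There are 200 camera calls.

## Working session

There is one attempt and no reset: what is moved stays moved. The work goes in short steps, Python scripts to look and compute and a tool call to move; the robot and the scene stay as the last step left them, time stands still between calls to the robot, and variables do not carry over. Pictures are saved under pics/ and viewed, at most 10 in all, crops included, and the job is handed in when it is done.

```bash
ls; mkdir -p pics
```

Create h.py:
```python
import numpy as np, cv2
from scipy.spatial.transform import Rotation as R
from plant import manip, order, grab_frame, camera_params
def rot(q): return R.from_quat([q[1],q[2],q[3],q[0]]).as_matrix()
def ray(p,uv):
    K=np.array(p["intrinsics"]);k=p["k1"]
    d=np.array([(uv[0]-K[0,2])/K[0,0],(uv[1]-K[1,2])/K[1,1]]);s=d.copy()
    for _ in range(30): s=d/(1+k*(s@s))
    return np.array(p["xyz"]),rot(p["orientation"])@np.array([s[0],s[1],1.])
def at(p,uv,z):
    o,d=ray(p,uv);return o+d*(z-o[2])/d[2]
def proj(p,X):
    c=rot(p["orientation"]).T@(np.array(X)-np.array(p["xyz"]));s=c[:2]/c[2];s=s*(1+p["k1"]*(s@s))
    K=np.array(p["intrinsics"]);return np.array([K[0,0]*s[0]+K[0,2],K[1,1]*s[1]+K[1,2]])
```

Run:
```python
from h import *
a=grab_frame("top");b=grab_frame("scene")
cv2.imwrite("pics/top.png",a[:,:,::-1]);cv2.imwrite("pics/scene.png",b[:,:,::-1])
for n in("top","scene"): print(camera_params(n))
print(manip.state())
```

```text
pics
plant.py
{'intrinsics': array([[446.03558413,   0.        , 286.81854751],
       [  0.        , 446.03558413, 215.35532819],
       [  0.        ,   0.        ,   1.        ]]), 'k1': -0.14351509701938692, 'xyz': array([0.45409847, 0.05022575, 0.94523013]), 'orientation': array([ 0.03518693, -0.7038074 ,  0.70902894, -0.02636259])}
{'intrinsics': array([[426.83195328,   0.        , 286.94844626],
       [  0.        , 426.83195328, 207.58073048],
       [  0.        ,   0.        ,   1.        ]]), 'k1': -0.03591301605996306, 'xyz': array([ 0.10806517, -0.30540136,  0.70681788]), 'orientation': array([-0.31913322,  0.85553844, -0.37906641,  0.15005542])}
{'time': 0.1, 'joint_pos': array([ 1.02404011e+00,  5.32835774e-02,  1.61416553e+00, -3.93011019e-05,
        1.47599076e+00, -1.18994850e-01]), 'joint_vel': array([-0.00195314, -0.00166419, -0.00248775,  0.000991  , -0.00058185,
       -0.00180034]), 'joint_efforts': array([ 1.59224196e-04, -3.94909143e+01, -3.71359956e+01, -9.79668954e-06,
        3.97572221e-03,  6.63534848e-06]), 'tool_pos': array([0.25898222, 0.56819554, 0.23018518]), 'tool_rot': array([-2.83313034e-04,  2.12251822e-01,  9.77214567e-01, -8.79299172e-04]), 'contact_force': array([-0.08378635,  0.84161119, -0.01366835]), 'ft_torque': array([-0.0209905 ,  0.00117336, -0.05256498]), 'grasp_force': 0.0, 'gripper_width': 0.9986597274556906}
```

View pics/top.png

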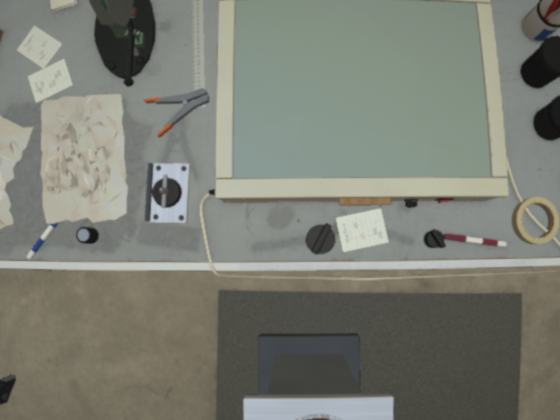

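View pics/scene.png

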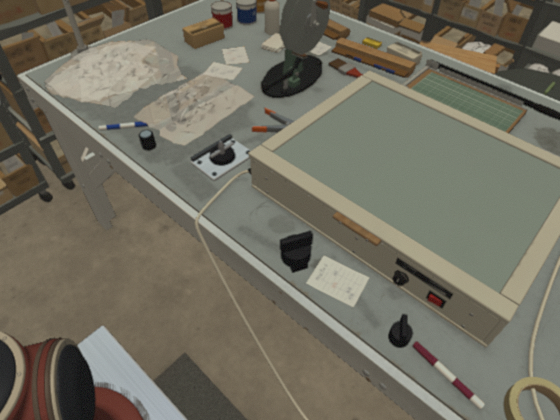

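The overview shows the stand at about (167,192) with its bar on the left. The large knob is at (320,238), the small one at (434,239), and a raised light box sits beyond them. Next I'll enlarge the stand and the knob.

Run:
```python
from h import *
a=cv2.imread("pics/top.png");b=cv2.imread("pics/scene.png")
c=[cv2.resize(a[155:230,130:205],(400,400),interpolation=3),cv2.resize(a[200:275,285:360],(400,400),interpolation=3)]
cv2.imwrite("pics/crop.png",np.hstack(c))
cv2.imwrite("pics/crop2.png",np.hstack([cv2.resize(b[120:190,180:250],(400,400),interpolation=3),cv2.resize(b[215:285,260:330],(400,400),interpolation=3)]))
p=camera_params("top")
for n,uv,z in[("stand",(167,190),.036),("knob",(320,238),.078),("box front",(360,188),.08),("box front0",(360,200),.0),("small",(434,239),.052)]: print(n,at(p,uv,z))
```

```text
stand [0.58861867 0.31102553 0.036     ]
knob [ 0.48515269 -0.00339464  0.078     ]
box front [ 0.58241434 -0.08321403  0.08      ]
box front0 [ 0.56836774 -0.09494543  0.        ]
small [ 0.48166017 -0.2367588   0.052     ]
```

View pics/crop.png

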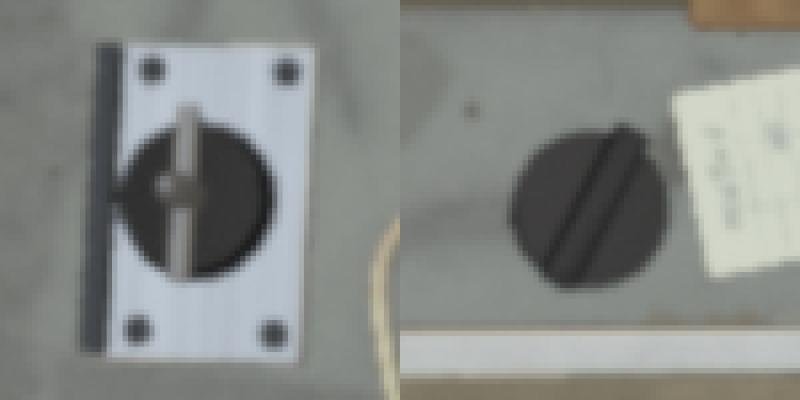

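View pics/crop2.png

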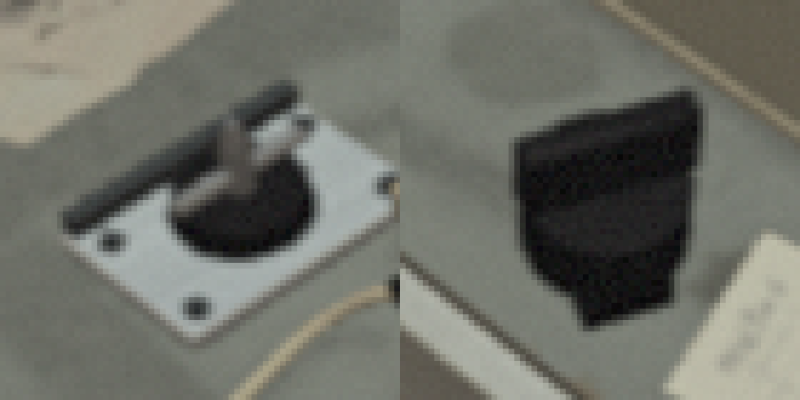

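The enlarged crops give these points:
- **Pin:** ends at about (190,105) and (179,278) in the crop.
- **Spindle nose:** about (165,184).
- **Screws:** (152,70), (287,72), (137,331) and (273,334).
- **Knob wing:** runs from (628,138) to (562,277) and leans to the upper right.

Run:
```python
from h import *
p=camera_params("top");s=75/400
A=lambda u,v:(130+u*s-.5,155+v*s-.5); B=lambda u,v:(285+(u-400)*s-.5,200+v*s-.5)
e=[at(p,A(*q),.036) for q in((190,105),(179,278))]
print("pin",e,sum(e)/2,np.linalg.norm(e[0]-e[1]),np.degrees(np.arctan2(*(e[0]-e[1])[1::-1])))
S=[at(p,A(*q),.010) for q in((152,70),(287,72),(137,331),(273,334))];print("plate",sum(S)/4,np.degrees(np.arctan2(*(S[0]+S[1]-S[2]-S[3])[1::-1])))
print("nose",at(p,A(165,184),.058))
w=[at(p,B(*q),.078) for q in((628,138),(562,277))]
print("wing",w,sum(w)/2,np.linalg.norm(w[0]-w[1]),np.degrees(np.arctan2(*(w[0]-w[1])[1::-1])))
print("hub z.048",at(p,B(590,210),.048))
q=camera_params("scene");C=lambda u,v:(180+u*.175-.5,120+v*.175-.5);D=lambda u,v:(260+(u-400)*.175-.5,215+v*.175-.5)
print("scene nose",at(q,C(231,118),.058),"pin",[at(q,C(*x),.0315) for x in((180,205),(305,135))])
print("scene wing",[at(q,D(*x),.078) for x in((517,145),(692,95))])
st=manip.state();print(rot(st["tool_rot"]).round(3), camera_params("wrist"))
```

```text
pin [array([0.62216281, 0.31582475, 0.036     ]), array([0.55379749, 0.31873537, 0.036     ])] [0.58798015 0.31728006 0.036     ] 0.06842725371752882 -2.4378715486772817
plate [0.58767951 0.31354188 0.01      ] -2.0513485283991493
nose [0.58760828 0.31849866 0.058     ]
wing [array([ 0.50962465, -0.01783914,  0.078     ]), array([0.45916577, 0.00686103, 0.078     ])] [ 0.48439521 -0.00548906  0.078     ] 0.05618004208164225 -26.08225582332412
hub z.048 [ 0.48446544 -0.00547957  0.048     ]
scene nose [0.58897695 0.32418843 0.058     ] pin [array([0.5570018 , 0.32401468, 0.0315    ]), array([0.62238791, 0.31856874, 0.0315    ])]
scene wing [array([0.45796219, 0.01310708, 0.078     ]), array([ 0.51179632, -0.01533866,  0.078     ])]
[[-0.91   0.415 -0.001]
 [ 0.415  0.91  -0.002]
 [ 0.    -0.002 -1.   ]] {'intrinsics': array([[361.38734411,   0.        , 275.24191154],
       [  0.        , 361.38734411, 210.0208369 ],
       [  0.        ,   0.        ,   1.        ]]), 'k1': 0.0009138809745221815, 'xyz': array([0.19893809, 0.59599625, 0.37320927]), 'orientation': array([0.10957351, 0.83387807, 0.53647626, 0.06952867])}
```

Both cameras agree on the knob: about (0.485, -0.004), wing yaw about -27°. They put the spindle at about (0.588, 0.319), pin yaw about -3°. I'll move to above the knob now, since the current tool yaw already nearly fits the wing.

The manual's scale: shifts go in shares of 62.5 mm and turns go in shares of 2 pi rad. Converting my numbers, -0.04 m is -0.64, -0.039 m is -0.624.

Emit:
{"name": "shift_gripper", "arguments": {
  "segments": {"plan":[[1, -0.64, -0.624, 0, 0, 0, 0], [1, -0.64, -0.624, 0, 0, 0, 0], [1, -0.64, -0.624, 0, 0, 0, 0], [1, -0.64, -0.624, 0, 0, 0, 0], [1, -0.64, -0.624, 0, 0, 0, 0]]}
}}

```text
time: 0.72
tool_pos: [0.3604, 0.3065, 0.2308]
tool_rot: [-0.0, 0.212, 0.977, -0.0]
contact_force: [2.0, 0.4, 0.2]
gripper_width: 0.998
grasp_force: 0.0
```

Emit:
{"name": "shift_gripper", "arguments": {
  "segments": {"plan":[[1, -0.64, -0.624, 0, 0, 0, 0], [1, -0.64, -0.624, 0, 0, 0, 0], [1, -0.64, -0.624, 0, 0, 0, 0], [1, -0.64, -0.624, 0, 0, 0, 0], [1, -0.64, -0.624, 0, 0, 0, 0]]}
}}

```text
time: 1.35
tool_pos: [0.4615, 0.0461, 0.231]
tool_rot: [-0.0, 0.212, 0.977, 0.0]
contact_force: [0.2, 0.9, -0.0]
gripper_width: 0.999
grasp_force: 0.0
```

Emit:
{"name": "shift_gripper", "arguments": {
  "segments": {"plan":[[1, -0.64, -0.624, 0.48, 0, 0, 0], [1, 0, 0, 0, 0, 0, 0], [1, 0, 0, 0, 0, 0, 0]]}
}}

```text
time: 1.72
tool_pos: [0.4811, -0.0033, 0.2015]
tool_rot: [-0.0, 0.213, 0.977, 0.0]
contact_force: [-0.4, 0.9, 0.8]
gripper_width: 1.002
grasp_force: 0.0
```

Run:
```python
from h import *
p=camera_params("wrist");a=grab_frame("wrist");cv2.imwrite("pics/w1.png",a[:,:,::-1])
st=manip.state();print(st["joint_pos"],rot(st["tool_rot"]).round(4));print(p["xyz"],p["orientation"])
for X in((.5096,-.0178,.078),(.459,.0069,.078),(.4845,-.0055,.048)):print(proj(p,X))
```

```text
[-1.60775714e-01 -2.83328523e-01  1.97047037e+00  3.90070678e-04
  1.45418776e+00 -1.30456122e+00] [[-9.102e-01  4.142e-01  3.000e-04]
 [ 4.142e-01  9.102e-01  3.000e-04]
 [-2.000e-04  4.000e-04 -1.000e+00]]
[0.4210067  0.02424527 0.34451365] [0.10866832 0.83412644 0.53619766 0.07011662]
[273.21277154 243.78708463]
[275.07576315 172.32506661]
[274.25588061 200.19319431]
```

View pics/w1.png

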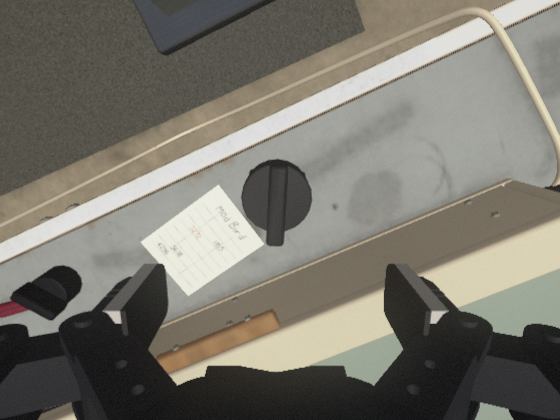

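The wrist view shows the knob's wing from (279,170) to (276,240). That is 3-4 px right of the prediction, about 2.5 mm along tool +y, with yaw about -27°. I'll correct for this, descend to TCP z = 0.053 and grip.

Converted, 0.053 m is 0.848, 0.05 m is 0.8, 0.04 rad / 6.2832 = 0.0064.

Emit:
{"name": "shift_gripper", "arguments": {
  "segments": {"plan":[[1, -0.048, 0.04, 0.72, 0, 0, 0.0064], [1, 0, 0, 0.8, 0, 0, 0], [1, 0, 0, 0.848, 0, 0, 0], [1, 0, 0, 0, 0, 0, 0], [1, 0, 0, 0, 0, 0, 0]]}
}}

```text
time: 2.4
tool_pos: [0.4867, -0.0019, 0.0562]
tool_rot: [0.002, 0.231, 0.973, 0.0]
contact_force: [-0.1, 0.1, 0.6]
gripper_width: 1.005
grasp_force: 0.0
```

Emit:
{"name": "shift_gripper", "arguments": {
  "segments": {"plan":[[0, 0, 0, 0, 0, 0, 0], [0, 0, 0, 0, 0, 0, 0], [0, 0, 0, 0, 0, 0, 0], [0, 0, 0, 0, 0, 0, 0], [0, 0, 0, 0, 0, 0, 0]]}
}}

```text
time: 3.02
tool_pos: [0.4853, -0.0027, 0.054]
tool_rot: [0.0, 0.232, 0.973, -0.0]
contact_force: [-0.5, -1.1, 2.1]
gripper_width: 0.154
grasp_force: 61.9
```

The wing is gripped: the opening of about 13 mm matches the wing, and the grip force is 62 N. Next I'll lift, carry and turn the knob crosswise.

Converted, 0.0555 m is 0.888, -0.05 m is -0.8.

Emit:
{"name": "shift_gripper", "arguments": {
  "segments": {"plan":[[0, 0, 0, -0.64, 0, 0, 0], [0, 0, 0, -0.8, 0, 0, 0], [0, 0, 0, -0.8, 0, 0, 0], [0, 0.144, 0.888, 0, 0, 0, 0], [0, 0.144, 0.888, 0, 0, 0, 0]]}
}}

```text
time: 3.65
tool_pos: [0.5197, 0.1056, 0.1943]
tool_rot: [0.001, 0.233, 0.973, 0.0]
contact_force: [0.2, 0.3, -2.0]
gripper_width: 0.15
grasp_force: 61.3
```

Emit:
{"name": "shift_gripper", "arguments": {
  "segments": {"plan":[[0, 0.144, 0.888, 0, 0, 0, 0], [0, 0.144, 0.888, 0, 0, 0, 0], [0, 0.144, 0.888, 0, 0, 0, 0], [0, 0.144, 0.888, 0, 0, 0, 0], [0, 0, 0, 0, 0, 0, 0.0263]]}
}}

```text
time: 4.28
tool_pos: [0.5866, 0.3224, 0.1916]
tool_rot: [-0.001, 0.311, 0.95, -0.0]
contact_force: [-0.9, -1.2, -2.9]
gripper_width: 0.15
grasp_force: 61.2
```

Emit:
{"name": "shift_gripper", "arguments": {
  "segments": {"plan":[[0, 0, 0, 0, 0, 0, 0.0263], [0, 0, 0, 0, 0, 0, 0.0263], [0, 0, 0, 0, 0, 0, 0.0263], [0, 0, 0, 0, 0, 0, 0.0263], [0, 0, 0, 0, 0, 0, 0.0263]]}
}}

```text
time: 4.9
tool_pos: [0.5865, 0.3189, 0.1922]
tool_rot: [-0.001, 0.668, 0.744, -0.001]
contact_force: [-0.1, -0.4, -2.0]
gripper_width: 0.147
grasp_force: 61.2
```

Emit:
{"name": "shift_gripper", "arguments": {
  "segments": {"plan":[[0, 0, 0, 0, 0, 0, 0.0263], [0, 0, 0, 0, 0, 0, 0], [0, 0, 0, 0, 0, 0, 0], [0, 0, 0, 0, 0, 0, 0]]}
}}

```text
time: 5.4
tool_pos: [0.587, 0.3191, 0.1935]
tool_rot: [-0.0, 0.725, 0.689, -0.0]
contact_force: [0.1, -0.1, -2.3]
gripper_width: 0.15
grasp_force: 61.2
```

Run:
```python
from h import *
p=camera_params("wrist");a=grab_frame("wrist");t=grab_frame("scene")
st=manip.state();print(st["joint_pos"],st["tool_pos"],rot(st["tool_rot"]).round(4))
print(p)
cv2.imwrite("pics/w2.png",a[:,:,::-1])
cv2.imwrite("pics/s2.png",t[:,:,::-1])
for X in((.588,.319,.058),(.623,.317,.036),(.553,.320,.036)):print(proj(p,X),proj(camera_params("scene"),X))
```

```text
[3.86627291e-01 1.76736594e-01 1.54201347e+00 2.20612161e-05
 1.42291661e+00 4.37876597e-01] [0.58707842 0.31913014 0.19369526] [[ 5.120e-02  9.987e-01 -1.000e-04]
 [ 9.987e-01 -5.120e-02 -0.000e+00]
 [-0.000e+00 -1.000e-04 -1.000e+00]]
{'intrinsics': array([[361.38734411,   0.        , 275.24191154],
       [  0.        , 361.38734411, 210.0208369 ],
       [  0.        ,   0.        ,   1.        ]]), 'k1': 0.0009138809745221815, 'xyz': array([0.5893722 , 0.38469264, 0.33646846]), 'orientation': array([ 0.12988501,  0.99120624, -0.02504492, -0.00358151])}
[277.91796443 199.54393716] [221.10949409 141.32079007]
[318.97737491 193.86748803] [233.35914293 141.85300894]
[236.6007576  194.48271817] [210.622468   155.55290278]
```

View pics/w2.png

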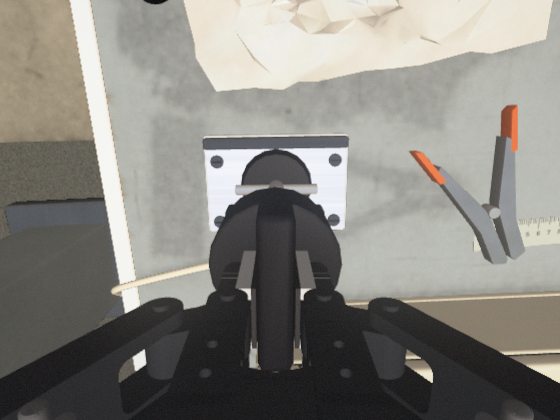

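The wrist view shows the pin from (236,189) to (317,189), about 5 px above the prediction, so the stand lies about 4 mm further in +y. The hub outline spans roughly columns 210-341, with its top edge near row 190. I'll compare that hub outline with the prediction to get the knob's position relative to the spindle.

Create o.py:
```python
from h import *
p=camera_params("wrist");T=manip.state()["tool_pos"];u=T[2]-.053
for z in(.016,.048):
    c=np.array([proj(p,[T[0]+.03*np.cos(a),T[1]+.03*np.sin(a),u+z]) for a in np.linspace(0,6.28,73)]);print("hub z",z,c.min(0),c.max(0))
for x in(-.007,.007):print("wing end",proj(p,[T[0]+x,T[1]+.032,u+.078]))
c=[at(p,q,.036) for q in((236,189),(317,189))];print("pin",c,sum(c)/2)
S=[at(p,q,.01) for q in((217,162),(335,160),(220,220),(333,220))];print("screws",S)
c=[at(p,q,.022) for q in((204,143),(348,143))];print("bar mid",sum(c)/2,c[1]-c[0])
a=cv2.imread("pics/w2.png")[120:330,180:380];cv2.imwrite("pics/w2c.png",cv2.resize(a,None,fx=2.8,fy=2.8,interpolation=3))
```

```bash
python3 o.py
```

```text
hub z 0.016 [220.36002834 186.4856623 ] [334.09091787 293.77672842]
hub z 0.048 [209.70542351 201.2756936 ] [345.47891406 327.00275227]
wing end [252.87386044 217.31136066]
wing end [294.05964256 215.2887489 ]
pin [array([0.55296861, 0.32479353, 0.036     ]), array([0.62156015, 0.32128984, 0.036     ])] [0.58726438 0.32304169 0.036     ]
screws [array([0.53463468, 0.34528182, 0.01      ]), array([0.64112325, 0.3416457 , 0.01      ]), array([0.53240229, 0.29068768, 0.01      ]), array([0.63875976, 0.28525779, 0.01      ])]
bar mid [0.58875172 0.36039419 0.022     ] [ 0.12348611 -0.00631237  0.        ]
```

View pics/w2c.png

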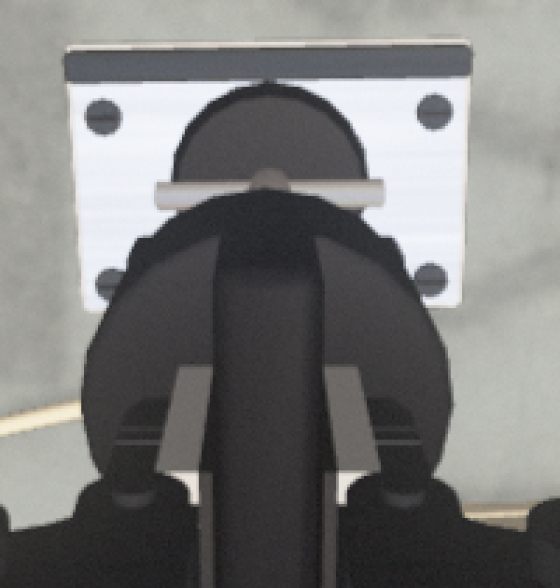

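The hub outline matches the TCP to within about 1 mm. The wrist view puts the spindle at about (0.5875, 0.322). I'll shift 2.5 mm in y and 1 mm in x, then lower in stages while watching the forces.

Converted, 0.04 m is 0.64, 0.0025 m is 0.04.

Emit:
{"name": "shift_gripper", "arguments": {
  "segments": {"plan":[[0, 0.04, 0.016, 0.56, 0, 0, 0], [0, 0, 0, 0.64, 0, 0, 0], [0, 0, 0, 0, 0, 0, 0], [0, 0, 0, 0, 0, 0, 0]]}
}}

```text
time: 6.0
tool_pos: [0.589, 0.3219, 0.1203]
tool_rot: [0.0, 0.725, 0.689, 0.001]
contact_force: [0.1, -0.6, -1.9]
gripper_width: 0.155
grasp_force: 61.1
```

Emit:
{"name": "shift_gripper", "arguments": {
  "segments": {"plan":[[0, 0, 0, 0.112, 0, 0, 0], [0, 0, 0, 0.112, 0, 0, 0], [0, 0, 0, 0.112, 0, 0, 0], [0, 0, 0, 0, 0, 0, 0]]}
}}

```text
time: 6.5
tool_pos: [0.5875, 0.3213, 0.0965]
tool_rot: [-0.0, 0.725, 0.688, -0.001]
contact_force: [0.2, -0.3, -3.1]
gripper_width: 0.148
grasp_force: 61.1
```

Run:
```python
from h import *
s=manip.state();print(s["tool_pos"],s["contact_force"],s["ft_torque"])
t=grab_frame("scene");cv2.imwrite("pics/s3.png",cv2.resize(t[75:195,145:305],(800,600),interpolation=3)[:,:,::-1])
```

```text
[0.58752173 0.3212778  0.09653388] [ 0.20142534 -0.29425191 -3.07985907] [-0.05431777 -0.04303256  0.01376502]
```

View pics/s3.png

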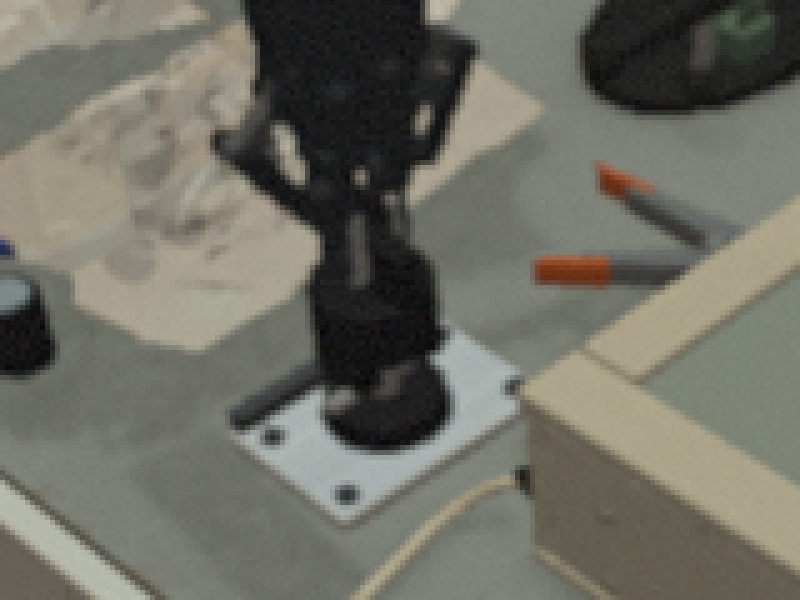

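The knob is over the spindle, with its underside just above the pin at crop position (385,385) and no side force. I'll lower it onto the pin.

Converted, 0.004 m is 0.064, 0.003 m is 0.048.

Emit:
{"name": "shift_gripper", "arguments": {
  "segments": {"plan":[[0, 0, 0, 0.064, 0, 0, 0], [0, 0, 0, 0.048, 0, 0, 0], [0, 0, 0, 0, 0, 0, 0]]}
}}

```text
time: 6.92
tool_pos: [0.588, 0.3215, 0.0903]
tool_rot: [-0.0, 0.725, 0.688, -0.0]
contact_force: [-0.2, -0.6, -1.4]
gripper_width: 0.15
grasp_force: 61.1
```

Emit:
{"name": "shift_gripper", "arguments": {
  "segments": {"plan":[[0, 0, 0, 0.032, 0, 0, 0], [0, 0, 0, 0, 0, 0, 0]]}
}}

```text
time: 7.18
tool_pos: [0.5884, 0.3217, 0.0899]
tool_rot: [0.0, 0.725, 0.689, 0.0]
contact_force: [-2.9, -1.0, 3.8]
gripper_width: 0.155
grasp_force: 62.0
```

The knob is riding on the pin: the wrist force went from -3 to +4 N at an underside height of about 36 mm. Next I'll turn it toward the pin line, keeping this light press.

Converted, 0.001 m is 0.016, -0.15 rad / 6.2832 = -0.0239.

Emit:
{"name": "shift_gripper", "arguments": {
  "segments": {"plan":[[0, 0, 0, 0.016, 0, 0, -0.0239], [0, 0, 0, 0, 0, 0, -0.0239], [0, 0, 0, 0, 0, 0, -0.0239], [0, 0, 0, 0, 0, 0, -0.0239], [0, 0, 0, 0, 0, 0, -0.0239]]}
}}

```text
time: 7.8
tool_pos: [0.5898, 0.3219, 0.0897]
tool_rot: [0.002, 0.421, 0.907, 0.001]
contact_force: [0.2, -0.8, 4.1]
gripper_width: 0.153
grasp_force: 62.1
```

Emit:
{"name": "shift_gripper", "arguments": {
  "segments": {"plan":[[0, 0, 0, 0, 0, 0, -0.0239], [0, 0, 0, 0, 0, 0, -0.0239], [0, 0, 0, 0, 0, 0, -0.0239], [0, 0, 0, 0, 0, 0, 0], [0, 0, 0, 0, 0, 0, 0]]}
}}

```text
time: 8.43
tool_pos: [0.5882, 0.3216, 0.0875]
tool_rot: [0.0, 0.211, 0.978, 0.0]
contact_force: [0.2, 0.4, -1.0]
gripper_width: 0.15
grasp_force: 61.3
```

```bash
python3 -c "
from h import *
s=manip.state();m=rot(s['tool_rot']);print(s['tool_pos'],s['contact_force'],s['ft_torque'],np.degrees(np.arctan2(m[1,0],m[0,0])))"
```

```text
[0.58820059 0.32162018 0.08750067] [ 0.1929105   0.41626199 -1.01777662] [ 0.03528564 -0.04076931 -0.03402006] 155.65768460622385
```

Converted, -0.13 rad / 6.2832 = -0.0207.

Emit:
{"name": "shift_gripper", "arguments": {
  "segments": {"plan":[[0, 0, 0, 0, 0, 0, -0.0207], [0, 0, 0, 0, 0, 0, -0.0191], [0, 0, 0, 0, 0, 0, -0.0197], [0, 0, 0, 0, 0, 0, 0], [0, 0, 0, 0, 0, 0, 0]]}
}}

```text
time: 9.05
tool_pos: [0.5882, 0.3215, 0.0876]
tool_rot: [-0.0, 0.026, 1.0, -0.0]
contact_force: [-0.2, -0.2, -2.5]
gripper_width: 0.152
grasp_force: 61.2
```

Emit:
{"name": "shift_gripper", "arguments": {
  "segments": {"plan":[[0, 0, 0, 0.048, 0, 0, 0], [0, 0, 0, 0.048, 0, 0, 0], [0, 0, 0, 0, 0, 0, 0]]}
}}

```text
time: 9.43
tool_pos: [0.5879, 0.3214, 0.0811]
tool_rot: [-0.0, 0.025, 1.0, -0.0]
contact_force: [-0.7, 0.5, -1.4]
gripper_width: 0.152
grasp_force: 61.2
```

```bash
python3 -c "
from h import *
s=manip.state();m=rot(s['tool_rot']);print(s['tool_pos'],s['contact_force'],s['ft_torque'],np.degrees(np.arctan2(m[1,0],m[0,0])))"
```

```text
[0.5878538  0.32141704 0.08108315] [-0.69743277  0.45000786 -1.40308852] [-0.03575332  0.00942212  0.00541259] 177.18320015828462
```

The slot has found the pin and the knob is going down freely: it is 8 mm lower with no contact force. I'll push on to the seat.

Converted, 0.002 m is 0.032.

Emit:
{"name": "shift_gripper", "arguments": {
  "segments": {"plan":[[0, 0, 0, 0.032, 0, 0, 0], [0, 0, 0, 0.032, 0, 0, 0], [0, 0, 0, 0, 0, 0, 0]]}
}}

```text
time: 9.8
tool_pos: [0.5884, 0.3216, 0.0781]
tool_rot: [0.0, 0.024, 1.0, 0.0]
contact_force: [-0.3, -0.7, -0.6]
gripper_width: 0.151
grasp_force: 61.3
```

Emit:
{"name": "shift_gripper", "arguments": {
  "segments": {"plan":[[0, 0, 0, 0.024, 0, 0, 0], [0, 0, 0, 0, 0, 0, 0]]}
}}

```text
time: 10.05
tool_pos: [0.5886, 0.3216, 0.078]
tool_rot: [0.0, 0.024, 1.0, -0.0]
contact_force: [-2.8, -2.1, 6.4]
gripper_width: 0.153
grasp_force: 62.3
```

It came down 12 mm in total and now meets firm contact, so it is seated. I'll release, retreat and check.

Emit:
{"name": "shift_gripper", "arguments": {
  "segments": {"plan":[[1, 0, 0, 0, 0, 0, 0], [1, 0, 0, 0, 0, 0, 0], [1, 0, 0, 0, 0, 0, 0], [1, 0, 0, 0, 0, 0, 0], [1, 0, 0, 0, 0, 0, 0]]}
}}

```text
time: 10.68
tool_pos: [0.5882, 0.3216, 0.0762]
tool_rot: [-0.0, 0.024, 1.0, 0.0]
contact_force: [0.3, 0.1, 0.6]
gripper_width: 1.0
grasp_force: 0.0
```

Emit:
{"name": "shift_gripper", "arguments": {
  "segments": {"plan":[[1, 0, 0, -0.48, 0, 0, 0], [1, 0, 0, -0.8, 0, 0, 0], [1, 0, 0, -0.8, 0, 0, 0], [1, 0, 0, 0, 0, 0, 0], [1, 0, 0, 0, 0, 0, 0]]}
}}

```text
time: 11.3
tool_pos: [0.588, 0.3215, 0.2058]
tool_rot: [-0.0, 0.024, 1.0, -0.0]
contact_force: [-0.8, 0.7, -0.5]
gripper_width: 0.997
grasp_force: 0.0
```

Run:
```python
from h import *
p=camera_params("wrist");a=grab_frame("wrist");t=grab_frame("scene")
cv2.imwrite("pics/end.png",np.hstack([cv2.resize(a[130:290,180:380],(400,320)),cv2.resize(t[110:190,170:270],(400,320))])[:,:,::-1])
o=np.array([.588,.322,.024])
for y in(-.007,.007):
  for x in(-.032,.032):print((proj(p,o+[x,y,.078])-[180,130])*2)
```

```text
[165.26768865  71.63089168]
[175.3626837  246.36486855]
[206.13235163  69.64463421]
[213.68494697 244.61719764]
```

View pics/end.png

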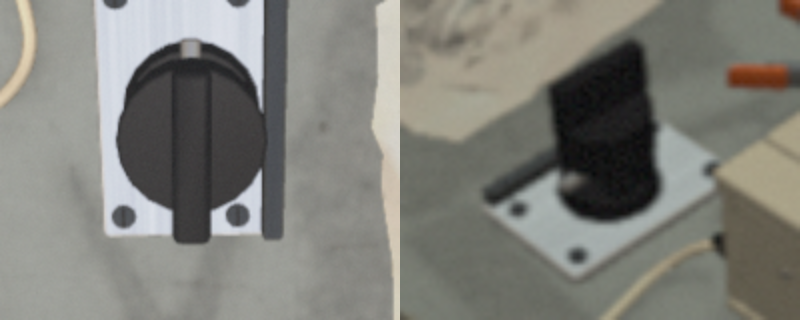

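The left crop shows the wing from (192,70) to (192,242), which matches the home prediction. The pin end at (190,47) is in line with it. In the right crop the cheeks rest on the boss, so I'll hand in.

```bash
python3 -c "
from plant import manip, order, grab_frame, camera_params
print(order.job_done())"
```

```text
the job is handed in; nothing more can be done
None
```

The large knob is fully home on the spindle with its wing in line with the pin, released and clear of the gripper; the small knob was not touched, and I handed the job in at about 11.4 s.

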